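# Collar onto the flat of a honing-machine shaft

## Task

Pinch the bare upright shaft of the honing machine, feel for its set-screw flat and, still pinching, turn the shaft until the flat squarely faces the red-marked notch in the guard. Then fetch the collar with the brass thumb-screw, lower it level over the shaft with the screw on the flat's side, and hold it about halfway along the flat with the screw's inner tip pressed against the flat, ready for tightening. Finish while still holding it there, not resting at the bottom, and leave the plain spacer ring, mug, jar, plane and file where they are.

Things in the scene. Friction and masses are not known exactly. Their poses are not given: they have to be found in the camera images.
- machine: green honing machine fixed to the bench, 140 x 140 mm, aluminium top plate 60 mm high, yaw varies. Origin: centre of its underside, z up; the shaft stands on the z axis; +x points from the shaft out through the notch. Grey C-shaped guard (radius 60 mm) stands 16 mm above the plate; its one opening is the notch, with a red stripe on the plate and red posts 22 mm high on either side
- shaft: upright steel shaft, 24 mm diameter, top 85 mm above the plate; turns about z with slight friction (0.05 N m) and stays where left. Origin on its axis at plate level; x points out of its flat, z up. Round up to 30 mm above the plate, then D-shaped to 80 mm, then a 5 mm tapered end. At the start the flat is 0.45 to 1.45 rad counter-clockwise (from above) of the notch
- flat (a point): centre of the set-screw flat (its face is painted blue), 55 mm above the plate (115 mm above the bench), 7 mm from the shaft axis. x points straight out of the flat, z up. Flat: 30 to 80 mm above the plate, 19.5 mm wide, step at its lower end. Across flat and opposite side the shaft is 19 mm, elsewhere up to 24 mm; firm pinching pulls the flat square onto a finger pad
- collar: loose dark steel collar (about 0.2 kg) lying on the bench, 28 mm high, 44 mm outside, 29 mm bore. Origin: centre of its underside, z up along the bore. Wrench flats at +y and -y, 46 mm apart, 26 mm long: grip there. A brass thumb-screw stands out along +x, 14 mm above the underside, head 15 mm wide, reaching 35 mm from the axis
- screw_tip (a point): inner end of the thumb-screw (6 mm thick), inside the bore, 9 mm along +x from the collar's axis, 14 mm above its underside. x points outward along the screw, z up. So the collar passes the D-shaped part only with the screw on the flat's side; centred on the shaft, there are 2 mm between tip and flat
- spacer: plain aluminium spacer ring without screw, 44 mm outside diameter, 28 mm high, loose on the bench; leave it alone. It may lie in either of the two places where the collar and the spacer are kept. Origin at the centre of its underside
- mug: green mug, 80 mm wide, 95 mm high, loose, leave alone. Origin at the centre of its underside
- jar: amber glass jar with white cap, 76 mm wide, 95 mm high, loose, leave alone. Origin at the centre of its underside
- plane: steel block plane, 160 x 45 mm, about 55 mm high, loose, leave alone. Origin at the centre of its underside
- file: file with a wooden handle, 260 mm long, lying on the grey felt, leave alone. Origin at its underside where handle and blade meet
Not all that is in view belongs to the job. Leave any orange or turquoise look-alike of the collar alone.

How it is judged:
By the outcome, as a careful person would: the job done as asked, in the order asked, and still so for the second after the job is handed in, while the arm keeps its last pose, push and grip.
It also fails if it takes over 51 s, if anything falls off the work surface, if the arm or the gripper's body presses on something with over 40 N, if the wrist force passes 120 N, or if a joint passes its speed limit or range.

## Robot

A 6-joint arm with a two-finger parallel gripper is mounted at the origin on the work surface. World frame = base frame: x ahead of the robot, y to its left, z up, the work surface at z = 0. Lengths are in m, angles in degrees, forces in N, time in s.
With the tool pointing down it reaches from about 0.35 to 0.875 m from the base axis. Payload 4.2 kg.
Tool frame: the origin (TCP) lies on the front face of the gripper's body, between the roots of the fingers; the fingertips stand finger_overhang ahead of it and the grasp point (between the pads) lies 51 mm ahead of it (finger_overhang is the distance from the TCP to the fingertips, in m); z points along the fingers, y is the line along which they close (so a half turn about z gives the same grasp; the last joint's range is limited). The gripper opens to 87 mm and grips with 3 to 60 N. Pads are 19 mm wide; open, the fingers measure 117 mm over their backs; the gripper's body (75 mm by 190 mm) begins 51 mm behind the grasp point.
Start: joints at [-58.35, 22.042, 0.453, 0, -68.411, -14.817], TCP at [0.181, -0.598, 0.292] pointing down, gripper open.
Joint ranges: [-179.83, 179.83], [-69.29, 118.12], [-61.27, 80.66], [-181.25, 117.63], [-171.15, -9.14], [-177.46, 177.46]. Speed limits (degrees/s): [159.86, 159.86, 180, 180, 180, 180].

## Interface

Orientations are given as a 3x3 rotation matrix whose columns are the frame's x, y, z axes.
In Python, from station import sense, capture, camera_model, finish_job, finger_overhang gives the robot as it stands. The module is installed in compiled form; this text tells all that it offers.
- The arm moves only by the tool jog_arm, never from a script. Its argument "rows" is a list that holds one entry, the list of rows, each a list of 4 numbers: the shift along the tool's x, y, z in m, then the turn about the tool's z in rad. A call has 1 to 20 rows; each row shifts and turns the commanded pose from where the row before left it, along the tool's axes as they then stand; what a row does not reach is not made up. A row lasts 1/8 s, in which the tool goes at most 62.5 mm and 10.7 degrees, less where a joint would pass 70% of its speed; a pose out of reach is approached as far as the arm can. A call is refused whole if a number of a shift passes 0.0625 or a number of a turn 0.188, either way. A call with a gripper value outside its range is refused whole. "claw" is the opening, from 0 (shut) to 1 (fully open), set as the call begins (left out, the last holds). The fingers move at their own pace and stop on an object; the grip force is fixed at half the most. Time passes only in rows, so rows that do not move let the fingers close. It gives the time, the measured TCP pose, the force, the opening and the grip force at its end, in the units of the state.
- sense(): the state, without advancing time (a new reading comes with each control period).
- capture(name): name is "scene" or "top" or "wrist"; returns the picture (384x512x3 uint8, red, green, blue); there is no depth.
- camera_model(name): a dict with "fovy" (degrees; the focal length in pixels is half the picture's height over the tangent of half this angle, whatever the lens; pixels are square), "cx", "cy" (the principal point, pixels), "k1" (the pictures are not rectified: a ray, as slopes to the right and down, at radius r is drawn at 1 + k1 r^2 times it, then the intrinsics apply), "eye" and "rotation" of the camera in the world. Camera axes: x right, y down, z forward; pixel columns grow to the right and rows downward; lengths in m; the calibration is good to about 2 mm. A picture is of the moment at which its call begins: read the wrist's pose just before it. camera_model takes no time and is no camera call; for the wrist camera it gives the pose at the moment of the call.
- finish_job(): hands the job in; it is judged then, once.
The state is a dict: "time_s": time; "joints": joint angles; "joint_velocities": joint speeds; "effort": joint torques, N m; "tcp_pos": TCP position; "ee_rot": TCP orientation; "wrist_force": force on the tool from outside, world axes, zero at the start; "moment": the same for the moment, N m; "gripper_width": opening from 0.0 (shut) to 1.0 (fully open); "gripper_force": force on a finger pad.
Only numpy, scipy, OpenCV 4.12 (cv2) and the standard library are available. Lean on these libraries where they do the work, as an engineer would, in place of code of your own. Each camera call takes 0.05 s, during which the arm holds its last target. There are 200 camera calls.

## Working session

There is one attempt and no reset: what is moved stays moved. The work goes in short steps, Python scripts to look and compute and a tool call to move; the robot and the scene stay as the last step left them, time stands still between calls to the robot, and variables do not carry over. Pictures are saved under pics/ and viewed, at most 10 in all, crops included, and the job is handed in when it is done.

Besides the shell and the picture viewer there is one more tool, called as a command line: name --argument value ..., lists and objects as JSON in quotes. jog_arm: Moves the arm, as the interface text tells. Its arguments: {"type":"object","properties":{"rows":{"type":"array"},"claw":{"type":"number"}},"required":["rows"]}

```bash
mkdir -p pics; cat > h.py <<'E'
import numpy as np, cv2, json
from station import sense, capture, camera_model, finish_job, finger_overhang
def save(cam,name,crop=None,scale=1):
    m=camera_model(cam); im=capture(cam)
    np.save('pics/'+name+'.npy',im); json.dump({k:(np.array(v).tolist()) for k,v in m.items()},open('pics/'+name+'.json','w'))
    out(im,name,crop,scale); return im
def out(im,name,crop=None,scale=1):
    if crop: im=im[crop[1]:crop[3],crop[0]:crop[2]]
    im=cv2.resize(im,None,fx=scale,fy=scale,interpolation=cv2.INTER_CUBIC)
    cv2.imwrite('pics/'+name+'.png',im[...,::-1])
def M(name): return {k:np.array(v) for k,v in json.load(open('pics/'+name+'.json')).items()}
def ray(m,u,v):
    f=192/np.tan(np.radians(m['fovy'])/2)
    d=np.array([(u-m['cx'])/f,(v-m['cy'])/f]); s=d.copy()
    for _ in range(20): s=d/(1+m['k1']*(s@s))
    r=m['rotation']@np.array([s[0],s[1],1]); return m['eye'],r/np.linalg.norm(r)
def onz(m,u,v,z):
    e,r=ray(m,u,v); return e+r*(z-e[2])/r[2]
def tri(obs):
    A=np.zeros((3,3));b=np.zeros(3)
    for m,u,v in obs:
        e,r=ray(m,u,v);P=np.eye(3)-np.outer(r,r);A+=P;b+=P@e
    x=np.linalg.solve(A,b); return x,[np.linalg.norm(np.cross(x-ray(m,u,v)[0],ray(m,u,v)[1])) for m,u,v in obs]
def proj(m,p):
    f=192/np.tan(np.radians(m['fovy'])/2)
    c=m['rotation'].T@(np.array(p)-m['eye']); s=c[:2]/c[2]; s=s*(1+m['k1']*(s@s)); return f*s+[m['cx'],m['cy']]
E
python3 - <<'E'
from h import *
a=save('scene','s0');b=save('top','t0')
s=sense();print(finger_overhang if not callable(finger_overhang) else finger_overhang(),s['ee_rot'],s['tcp_pos'],s['time_s'])
for c in('scene','top','wrist'):print(camera_model(c))
# side by side stacked top & scene
out(a,'s0',None,1.55);out(b,'t0',None,1.55)
E
```

```text
0.0697 [[-9.57197702e-01 -2.89434233e-01 -6.18836956e-04]
 [-2.89434886e-01  9.57196028e-01  1.79196837e-03]
 [ 7.36912850e-05  1.89438101e-03 -9.99998203e-01]] [ 0.18091603 -0.59783113  0.29130231] 0.1
{'fovy': 44.02887109794092, 'cx': 252.7714649188445, 'cy': 193.40740723473323, 'k1': -0.07680559413500614, 'eye': array([ 1.08042151, -0.61784735,  0.98043564]), 'rotation': array([[ 0.77495721,  0.47293429, -0.41925467],
       [ 0.63197518, -0.57253966,  0.52230805],
       [ 0.00697746, -0.66972494, -0.74257647]])}
{'fovy': 56.272926191799286, 'cx': 260.5335287994032, 'cy': 196.75794726781962, 'k1': -0.08442113937785493, 'eye': array([0.37166388, 0.02230637, 1.08275219]), 'rotation': array([[ 0.01509347, -0.98104813,  0.19317546],
       [-0.99952549, -0.01999194, -0.02343335],
       [ 0.02685119, -0.1927301 , -0.98088436]])}
{'fovy': 59.8469053412958, 'cx': 252.81036291209267, 'cy': 189.51493192288095, 'k1': -0.014035036767687243, 'eye': array([ 0.10065771, -0.62160117,  0.38301596]), 'rotation': array([[-0.28921281,  0.91197305,  0.2909658 ],
       [ 0.95726326,  0.27497927,  0.0896295 ],
       [ 0.00173013,  0.30445288, -0.95252583]])}
```

View pics/s0.png

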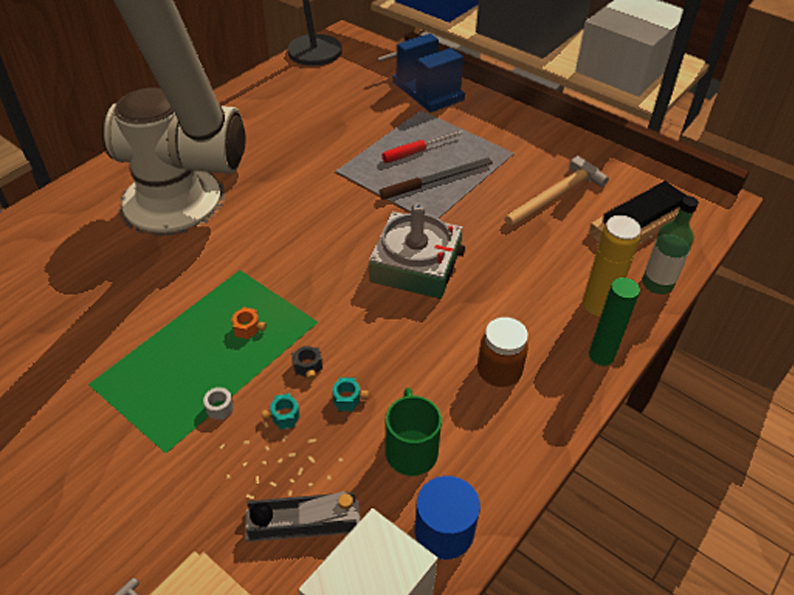

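View pics/t0.png

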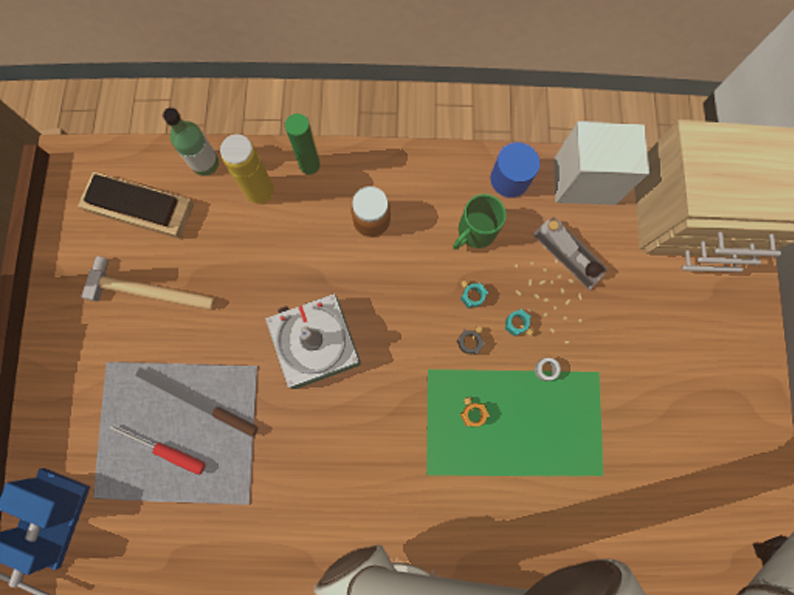

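The scene view shows the machine at (417,245) and the dark collar with its brass screw at (307,361). In the top view the machine is at (312,340) and the collar at (470,342), with the screw toward the upper right.

These could be taken for the collar (top-view pixels): dark collar (470,342), grey spacer (549,369), orange (475,413), turquoise (474,294) and (518,322). I choose the dark one with the brass screw and check it in a close crop.

```bash
python3 - <<'E'
from h import *
s=np.load('pics/s0.npy');t=np.load('pics/t0.npy')
def c(im,x,y,w,h,k):return cv2.resize(im[y:y+h,x:x+w],None,fx=k,fy=k,interpolation=cv2.INTER_CUBIC)
a=np.hstack([c(t,165,180,80,60,5),c(s,230,125,80,60,5)])
b=np.hstack([c(t,280,195,50,37,8)[:296],c(s,173,215,50,37,8)[:296]])
out(np.vstack([a,b]),'comp')
E
```

```text
(no output)
```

View pics/comp.png

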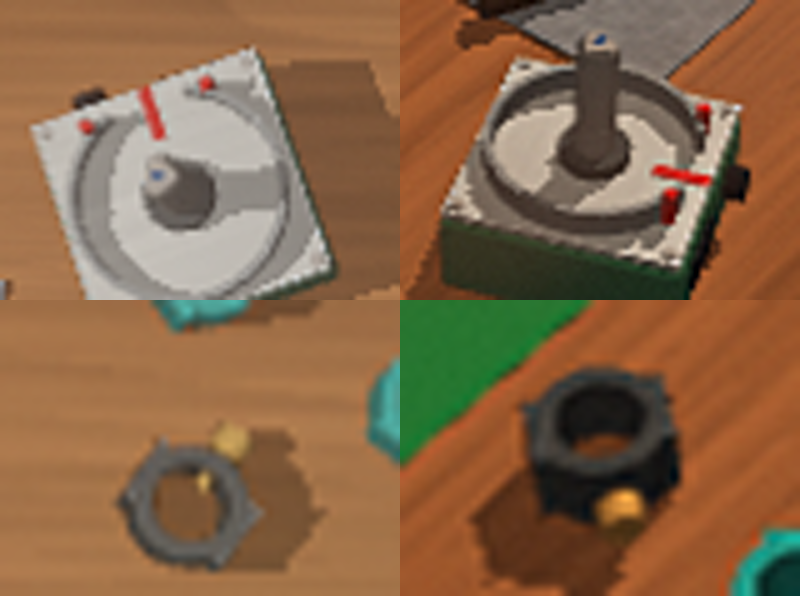

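The crop shows the dark collar with the brass screw head at crop (232,440) top view and (620,510) scene view. The shaft top is at (158,172) and (600,42), and the red posts are at (87,127),(207,83) and (671,195),(704,110).

```bash
python3 - <<'E'
from h import *
s=M('s0');t=M('t0')
T=lambda x,y:(t,165+x/5,180+y/5); S=lambda x,y:(s,230+(x-400)/5,125+y/5)
Tc=lambda x,y:(t,280+x/8,195+(y-300)/8); Sc=lambda x,y:(s,173+(x-400)/8,215+(y-300)/8)
P={}
for n,o in dict(shaft=[T(158,172),S(600,42)],pL=[T(87,125),S(671,190)],pR=[T(207,81),S(704,107)],collar=[Tc(188,505),Sc(602,418)],screw=[Tc(232,440),Sc(620,508)],stripe0=[T(160,137),S(653,171)],stripe1=[T(145,88),S(711,181)]).items():
    P[n],e=tri(o);print(n,P[n].round(4),np.round(e,4))
d=P['screw']-P['collar'];print('collar yaw',np.degrees(np.arctan2(d[1],d[0])))
d=(P['pL']+P['pR'])/2-P['shaft'];print('notch yaw',np.degrees(np.arctan2(d[1],d[0])),np.hypot(*d[:2]))
d=P['stripe1']-P['stripe0'];print(np.degrees(np.arctan2(d[1],d[0])))
d=P['pL']-P['pR'];print(np.degrees(np.arctan2(d[1],d[0]))-90)
print(M('s0')['eye'], sense()['joints'])
E
```

```text
shaft [0.5061 0.1681 0.1434] [0.0004 0.0004]
pL [0.5411 0.2198 0.021 ] [0.0141 0.0141]
pR [0.5675 0.1555 0.1365] [0.0148 0.0148]
collar [ 0.5113 -0.1309  0.0244] [0.0017 0.0017]
screw [ 0.5367 -0.1493  0.0177] [0.001 0.001]
stripe0 [0.5383 0.1807 0.0581] [0.0002 0.0002]
stripe1 [0.568  0.1919 0.0596] [0.0017 0.0017]
collar yaw -35.84467228798868
notch yaw 22.11405332054188 0.051985017275093526
20.74339871587984
22.326367494616633
[ 1.08042151 -0.61784735  0.98043564] [-5.83489534e+01  2.20843901e+01  3.89535541e-01 -2.54813524e-02
 -6.84111539e+01 -1.48175264e+01]
```

jog_arm --rows '[[[-0.039,0.0444,0,0],[-0.039,0.0444,0,0],[-0.039,0.0444,0,0],[-0.039,0.0444,0,0],[-0.039,0.0444,0,0],[-0.039,0.0444,0,0],[-0.039,0.0444,0,0],[-0.039,0.0444,0,0],[-0.039,0.0444,0,0],[-0.039,0.0444,0,0],[-0.039,0.0444,0,0],[-0.039,0.0444,0,0],[-0.039,0.0444,0,0],[-0.039,0.0444,0,0],[-0.039,0.0444,0,0],[0,0,0,-0.18],[0,0,0,-0.18],[0,0,0,-0.18],[0,0,0,-0.18],[0,0,0,-0.18]]]' --claw 1

```text
time_s: 2.6
tcp_pos: [0.5478, 0.2086, 0.2916]
ee_rot: [[-0.363, -0.932, -0.001], [-0.932, 0.363, -0.001], [0.001, 0.001, -1.0]]
wrist_force: [-0.9, 0.0, -0.6]
gripper_width: 1.0
gripper_force: 0.0
```

jog_arm --rows '[[[0,0,0,-0.18],[0,0,0,-0.18],[0,0,0,-0.18],[0,0,0,-0.18],[0,0,0,-0.18],[0,0,0,-0.18],[0,0,0,-0.18],[0,0,0,-0.18],[0,0,0,-0.18],[0,0,0,-0.18],[0,0,0,-0.18],[0,0,0,-0.18],[0,0,0,-0.18],[0,0,0,-0.18],[0,0,0,-0.18],[0,0,0,0]]]'

```text
time_s: 4.6
tcp_pos: [0.5479, 0.2086, 0.2918]
ee_rot: [[0.732, 0.682, -0.001], [0.682, -0.732, -0.0], [-0.001, -0.0, -1.0]]
wrist_force: [0.4, 0.2, 0.2]
gripper_width: 1.001
gripper_force: 0.0
```

```bash
python3 - <<'E'
from h import *
a=save('wrist','w1',None,1.5)
s=sense();print(s['ee_rot'],s['tcp_pos'],s['time_s'],s['joints'])
E
```

```text
[[ 7.32345641e-01  6.80932688e-01 -7.32917722e-04]
 [ 6.80932631e-01 -7.32345971e-01 -3.62848040e-04]
 [-7.83824431e-04 -2.33337412e-04 -9.99999666e-01]] [0.5479118  0.20860505 0.2918534 ] 4.65 [ 3.66567147e+01  1.83134894e+01 -5.19504225e+00 -9.14909406e-03
 -6.65375685e+01  9.62635077e+01]
```

View pics/w1.png

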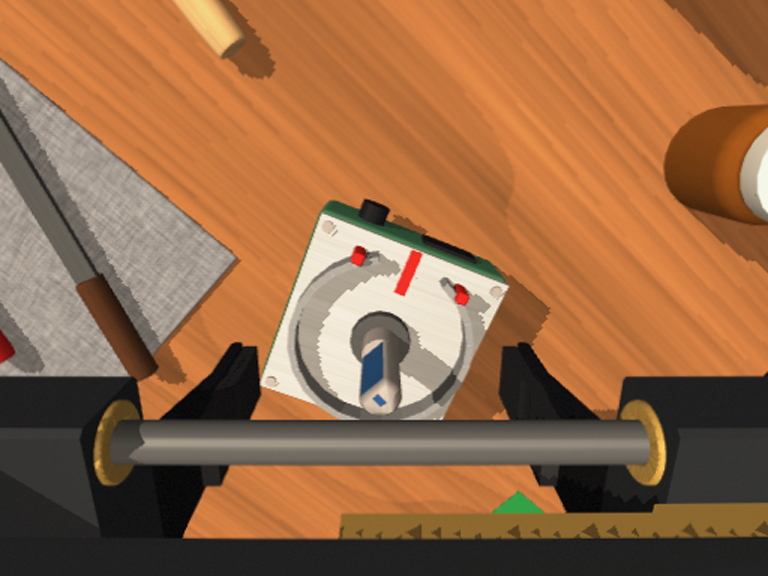

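The wrist view shows the machine with the red stripe at (408,273), posts at (358,256) and (461,295), and the shaft top at (380,400). The blue flat at (373,368) faces toward the upper left. I'll crop for the corners.

```bash
python3 - <<'E'
from h import *
a=np.load('pics/w1.npy')
f=lambda x,y,w,h,k:cv2.resize(a[y:y+h,x:x+w],None,fx=k,fy=k,interpolation=cv2.INTER_CUBIC)
L=f(225,205,40,75,8); R=f(220,155,100,55,4)
c=np.zeros((600,800,3),np.uint8); c[:600,:320]=L; c[:220,340:740]=R
out(c,'w1c')
E
```

```text
(no output)
```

View pics/w1c.png

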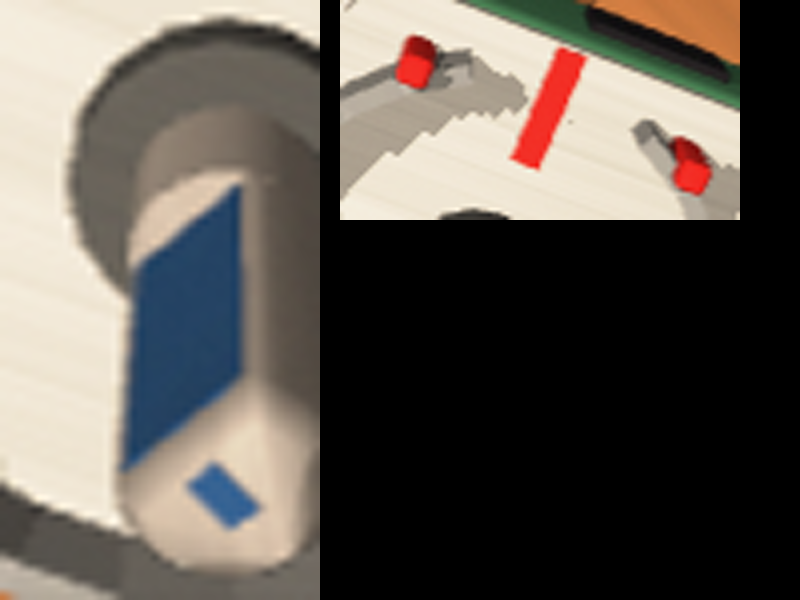

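```bash
python3 - <<'E'
from h import *
m=M('w1');s=M('s0');t=M('t0')
L=lambda x,y:(225+x/8,205+y/8); R=lambda x,y:(220+(x-340)/4,155+y/4)
ang=lambda d:np.degrees(np.arctan2(d[1],d[0]))
for (a,b,z) in (((122,470),(243,375),.14),((135,270),(240,185),.09)):
    A=onz(m,*L(*a),z);B=onz(m,*L(*b),z);d=B-A;mid=(A+B)/2
    n=ang(np.array([d[1],-d[0]]));n=n if n>0 else n+180
    print('flat',A.round(4),B.round(4),np.linalg.norm(d).round(4),'normal',n,'axis',(mid[:2]-.007*np.array([np.cos(np.radians(n)),np.sin(np.radians(n))])).round(4))
d=onz(m,*R(572,52),.06)-onz(m,*R(526,163),.06);print('stripe',ang(d),onz(m,*R(549,108),.06))
p=onz(m,*R(413,73),.082);q=onz(m,*R(692,180),.082);d=p-q;print('posts',p,q,ang(d)-90)
print('tris', [tri(o)[0].round(4) for o in ([(m,*R(572,52)),(t,165+145/5,180+88/5)],[(m,*R(526,163)),(t,165+160/5,180+137/5)],[(m,*L(215,525)),(t,196.6,214.6),(s,270,133.4)])])
mid=(p+q)/2
# shaft axis bases: direction from axis to post mid/stripe
for ax in ([.506,.168],):print(ang(mid[:2]-ax),np.linalg.norm(mid[:2]-ax))
# machine plate corners (full-view px/1.5)
C=[onz(m,u/1.5,v/1.5,.06) for u,v in ((322,213),(508,287),(262,385))]
print(C, ang(C[1]-C[0])+90, ang(C[0]-C[2]))
# centre of plate = mid of opp corners
print((C[1]+C[2])/2)
E
```

```text
flat [0.4985 0.1773 0.14  ] [0.515  0.1756 0.14  ] 0.0166 normal 84.34874138753314 axis [0.5061 0.1695]
flat [0.4969 0.1762 0.09  ] [0.5139 0.1746 0.09  ] 0.017 normal 84.5005177560569 axis [0.5047 0.1684]
stripe 22.18286364552905 [0.55308594 0.18711139 0.06      ]
posts [0.54146226 0.22173901 0.082     ] [0.56740443 0.15493401 0.082     ] 21.22252254680602
tris [array([0.5672, 0.1917, 0.0553]), array([0.5383, 0.1808, 0.0586]), array([0.5048, 0.168 , 0.1445])]
22.776882273099552 0.05252963529784604
[array([0.54411242, 0.25641503, 0.06      ]), array([0.59218303, 0.13055641, 0.06      ]), array([0.41934203, 0.20597616, 0.06      ])] 20.90392492168614 22.01119432493969
[0.50576253 0.16826628 0.06      ]
```

jog_arm --rows '[[[-0.0292,0.0003,0,0],[-0.0292,0.0002,0,0],[0,0,0,0.169],[0,0,0,0.169],[0,0,0,0.169],[0,0,0,0.169],[0,0,0,0.169],[0,0,0.03,0],[0,0,0.03,0],[0,0,0.03,0],[0,0,0.02,0],[0,0,0.016,0],[0,0,0,0]]]'

```text
time_s: 6.28
tcp_pos: [0.5051, 0.168, 0.165]
ee_rot: [[0.995, -0.095, -0.003], [-0.095, -0.995, -0.002], [-0.003, 0.002, -1.0]]
wrist_force: [0.1, -0.1, 0.8]
gripper_width: 0.999
gripper_force: 0.0
```

jog_arm --rows '[[[0,0,0,0],[0,0,0,0],[0,0,0,0],[0,0,0,0],[0,0,0,0],[0,0,0,0],[0,0,0,0],[0,0,0,0]]]' --claw 0

```text
time_s: 7.28
tcp_pos: [0.5053, 0.1664, 0.1661]
ee_rot: [[0.996, -0.092, -0.002], [-0.092, -0.996, -0.004], [-0.002, 0.005, -1.0]]
wrist_force: [0.4, -8.9, 1.3]
gripper_width: 0.216
gripper_force: 29.9
```

Width 0.216 (18.8 mm) shows the pads are square on the flat. I turn it about the shaft axis, which lies 2.5 mm off the pinch centre.

jog_arm --rows '[[[0,0.0012,0,0],[-0.0003,0,0,0.11],[-0.0003,0,0,0.11],[-0.0003,0,0,0.11],[-0.0003,0,0,0.11],[-0.0003,0,0,0.11],[-0.0003,0,0,0.11],[-0.0003,0,0,0.11],[-0.0003,0,0,0.11],[-0.0003,0,0,0.11],[-0.0003,0,0,0.11],[0,0,0,0],[0,0,0,0]]]'

```text
time_s: 8.9
tcp_pos: [0.503, 0.1674, 0.1662]
ee_rot: [[0.369, -0.93, -0.001], [-0.93, -0.369, -0.002], [0.002, 0.002, -1.0]]
wrist_force: [1.3, -5.5, 0.4]
gripper_width: 0.217
gripper_force: 30.0
```

```bash
python3 - <<'E'
from h import *
s=sense();y=s['ee_rot'][:,1];print(np.degrees(np.arctan2(y[1],y[0]))+180,s['tcp_pos'],s['wrist_force'],s['moment'],s['joints'])
E
```

```text
21.624246334786648 [0.50303493 0.1674224  0.1661538 ] [ 1.29859244 -5.53237256  0.36557176] [-1.52745575 -0.20082188 -0.02761391] [ 35.98019699  20.4115883  -22.51791905   0.08390045 -47.21231486
 -14.41291805]
```

jog_arm --rows '[[[0,0,0,0],[0,0,0,0],[0,0,0,0],[0,0,0,0],[0,0,0,0],[0,0,-0.03,0],[0,0,-0.047,0],[0,0,-0.047,0],[0,0,0,-0.1745],[0,0,0,-0.1745],[0,0,0,-0.1745],[0,0,0,-0.1745],[0,0,0,-0.1745],[0,0,0,-0.1745],[0,0,0,-0.1745],[0,0,0,-0.1745],[0,0,0,-0.1745],[0.05,0,0,0],[0,0,0,0]]]' --claw 1

```text
time_s: 11.28
tcp_pos: [0.5516, 0.1881, 0.2891]
ee_rot: [[0.93, 0.368, -0.0], [0.368, -0.93, -0.001], [-0.001, 0.0, -1.0]]
wrist_force: [-0.2, -0.0, -0.4]
gripper_width: 1.003
gripper_force: 0.0
```

```bash
python3 - <<'E'
from h import *
a=save('wrist','w2')
a=np.load('pics/w2.npy')
out(a,'w2',(150,110,350,260),4)
s=sense();print(s['tcp_pos'],s['time_s'])
m=M('w2');p=proj(m,[.5054,.1685,.145]);print(p)
E
```

```text
[0.55027657 0.18750814 0.28917145] 11.325
[255.01106851 260.58496837]
```

View pics/w2.png

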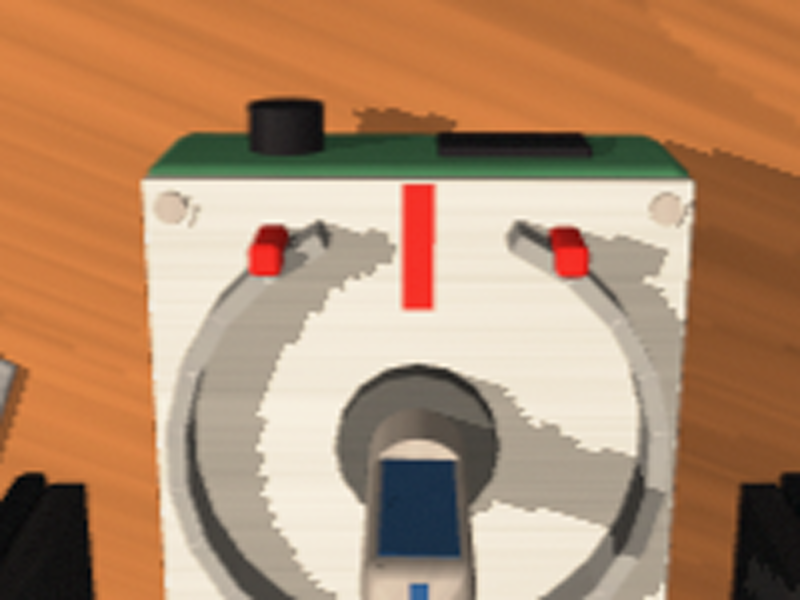

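The picture shows the flat's edges, (371,556)–(461,557), parallel to the plate's front edge (y=180), with the red stripe straight ahead at x=418, so the flat squarely faces the notch. Next is the collar.

jog_arm --rows '[[[-0.0255,0.0472,0,0],[-0.0255,0.0472,0,0],[-0.0255,0.0472,0,0],[-0.0255,0.0472,0,0],[-0.0255,0.0472,0,0],[-0.0255,0.0472,0,0],[0,0,0.02,0.1675],[0,0,0.02,0.1675],[0,0,0.02,0.1675],[0,0,0,0.1675],[0,0,0,0.1675],[0,0,0,0.1675],[0,0,0,0]]]'

```text
time_s: 12.95
tcp_pos: [0.5112, -0.1323, 0.2305]
ee_rot: [[0.811, -0.585, 0.0], [-0.585, -0.811, 0.0], [-0.0, -0.0, -1.0]]
wrist_force: [-0.7, -0.3, 0.3]
gripper_width: 1.001
gripper_force: 0.0
```

```bash
python3 - <<'E'
from h import *
a=save('wrist','w3')
s=sense();print(s['tcp_pos'],s['ee_rot'],s['time_s'])
m=M('w3');p=proj(m,[.511,-.131,.028]);print(p)
x,y=(p-[80,60]).astype(int);y=min(y,384-120);print(x,y);out(a,'w3',(x,y,x+160,y+120),5)
E
```

```text
[ 0.5113668  -0.13231609  0.23053033] [[ 8.11338409e-01 -5.84576729e-01  1.84050599e-04]
 [-5.84576755e-01 -8.11338398e-01  1.46096547e-04]
 [ 6.39226766e-05 -2.26125442e-04 -9.99999972e-01]] 13.0
[252.69627086 180.08172828]
172 120
```

View pics/w3.png

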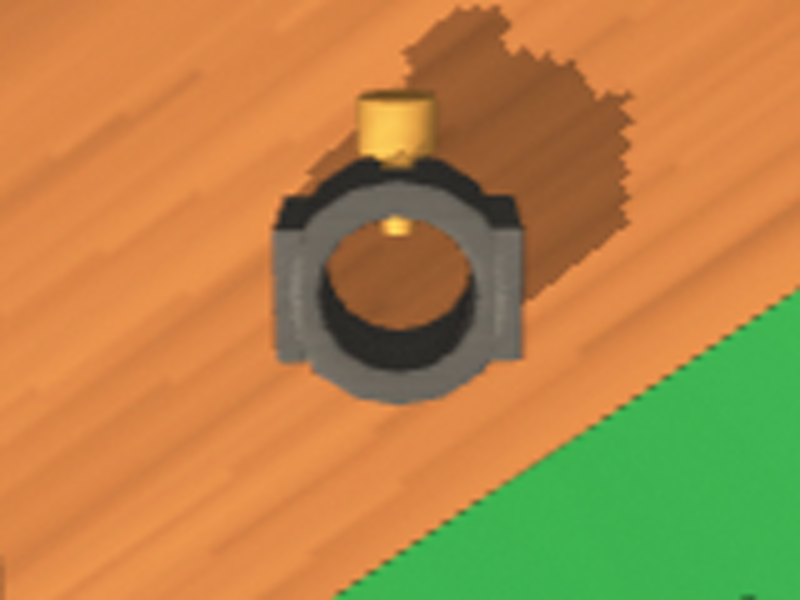

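The crop shows the dark collar with its screw pointing up the picture (head at (397,125), tip at (397,226)). The top-face centre is at (399,293) and the wrench flats run (275,230)–(280,362) and (521,228)–(522,358).

```bash
python3 - <<'E'
from h import *
m=M('w3');t=M('t0');g=lambda x,y,z=.028:onz(m,172+x/5,120+y/5,z)
R=sense()['ee_rot'];T=sense()['tcp_pos']
a=[g(275,230),g(280,362),g(521,228),g(522,358)];c=sum(a)/4;c2=g(399,293)
ang=lambda d:np.degrees(np.arctan2(d[1],d[0]))
print(c,c2,ang(a[0]-a[1]),ang(a[2]-a[3]),ang(g(397,226,.014)-c2),ang(g(397,125,.014)-c2),'tool x',ang(R[:,0]))
print(np.linalg.norm((a[0]+a[1]-a[2]-a[3])/2))
print('tri',tri([(m,172+399/5,120+293/5),(t,280+188/8,195+205/8)]))
print('shift tool', R.T@(c-T), R.T@(c2-T))
E
```

```text
[ 0.51221804 -0.13097648  0.028     ] [ 0.5126277  -0.13116213  0.028     ] -35.08120140657965 -34.18724774103403 -33.35010982188944 -35.085994778605546 tool x -35.77309539724917
0.044769437494083054
tri (array([ 0.51098694, -0.13135293,  0.02412474]), [np.float64(0.0011299155498305496), np.float64(0.0011299155498304915)])
shift tool [-1.05397995e-04 -1.53869775e-03  2.02530674e-01] [ 0.0003355  -0.00162755  0.20253072]
```

jog_arm --rows '[[[0,-0.0015,0.0,-0.015],[0,0,0.04,0],[0,0,0.04,0],[0,0,0.04,0],[0,0,0.025,0],[0,0,0.0115,0],[0,0,0,0]]]'

```text
time_s: 13.88
tcp_pos: [0.5129, -0.1312, 0.0735]
ee_rot: [[0.819, -0.574, -0.001], [-0.574, -0.819, -0.0], [-0.001, 0.001, -1.0]]
wrist_force: [0.2, -0.4, 0.7]
gripper_width: 1.001
gripper_force: 0.0
```

jog_arm --rows '[[[0,0,0,0],[0,0,0,0],[0,0,0,0],[0,0,0,0],[0,0,0,0],[0,0,0,0]]]' --claw 0

```text
time_s: 14.62
tcp_pos: [0.5129, -0.1312, 0.0739]
ee_rot: [[0.818, -0.575, 0.0], [-0.575, -0.818, -0.0], [0.0, 0.0, -1.0]]
wrist_force: [-1.5, -0.7, 2.0]
gripper_width: 0.522
gripper_force: 30.0
```

jog_arm --rows '[[[0,0,-0.03,0],[0,0,-0.05,0],[0,0,-0.06,0],[0,0,-0.05,0],[0,0,0,-0.165],[0,0,0,-0.165],[0,0,0,-0.165],[0,0,0,-0.165],[0,0,0,-0.165],[0,0,0,-0.165],[0.0172,-0.0469,0,0],[0.0172,-0.0469,0,0],[0.0172,-0.0469,0,0],[0.0172,-0.0469,0,0],[0.0172,-0.0469,0,0],[0.0172,-0.0469,0,0],[0,0,0,0],[0,0,0,0]]]'

```text
time_s: 16.88
tcp_pos: [0.5044, 0.1682, 0.2629]
ee_rot: [[0.929, 0.369, -0.002], [0.369, -0.929, -0.001], [-0.002, 0.0, -1.0]]
wrist_force: [0.4, -0.3, -1.9]
gripper_width: 0.523
gripper_force: 30.0
```

```bash
python3 - <<'E'
from h import *
a=save('wrist','w4')
s=sense();R=s['ee_rot'];T=s['tcp_pos'];print(T,R,s['time_s'],s['gripper_width'],s['wrist_force'])
m=M('w4');p=proj(m,T+R@[0,0,.046]);print(p)
print('to axis',R.T@(np.array([.5054,.1687,T[2]])-T))
x,y=(p-[80,75]).astype(int);y=min(y,384-120);print(x,y);out(a,'w4',(x,y,x+160,y+120),5)
E
```

```text
[0.50456557 0.16771382 0.26313385] [[ 9.29746955e-01  3.68196075e-01 -1.50029989e-03]
 [ 3.68195351e-01 -9.29748155e-01 -7.43081832e-04]
 [-1.66850087e-03  1.38474624e-04 -9.99998598e-01]] 16.925 0.5239428642849538 [-0.00703084 -0.30256019 -2.26742889]
[255.15525201 272.60602117]
to axis [ 1.13892142e-03 -6.09667666e-04 -1.98471766e-06]
175 197
```

View pics/w4.png

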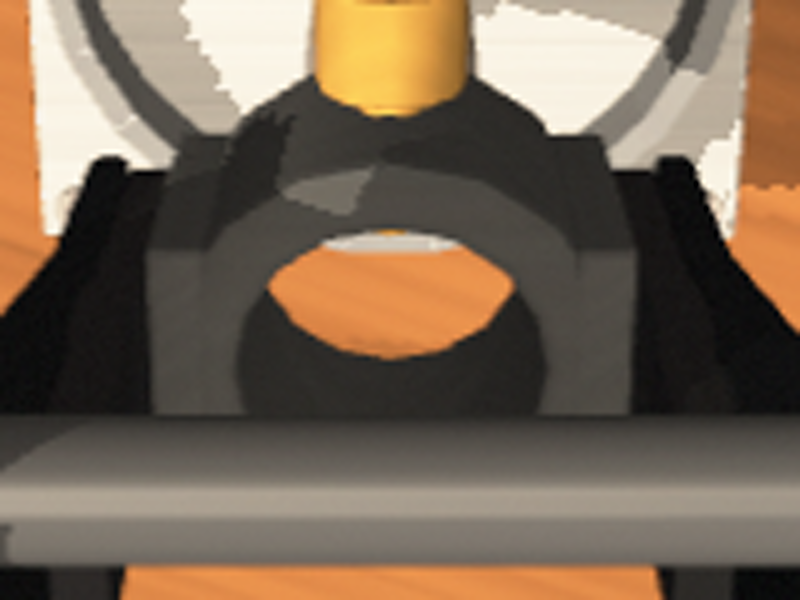

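The crop shows the collar held square and level between the fingers, bore centred at (391,370) and the screw straight ahead at (392,60). I lower it, checking the force.

jog_arm --rows '[[[0.0012,-0.0007,0.02,0],[0,0,0.018,0],[0,0,0.006,0],[0,0,0.006,0],[0,0,0.005,0],[0,0,0,0]]]'

```text
time_s: 17.68
tcp_pos: [0.5059, 0.1694, 0.2087]
ee_rot: [[0.93, 0.369, -0.0], [0.369, -0.93, -0.0], [-0.0, 0.0, -1.0]]
wrist_force: [0.4, -0.7, -1.8]
gripper_width: 0.525
gripper_force: 30.0
```

jog_arm --rows '[[[0,0,0.004,0],[0,0,0.004,0],[0,0,0,0]]]'

```text
time_s: 18.05
tcp_pos: [0.5057, 0.1694, 0.2003]
ee_rot: [[0.929, 0.369, -0.001], [0.369, -0.929, -0.0], [-0.001, 0.0, -1.0]]
wrist_force: [0.1, 0.4, -2.0]
gripper_width: 0.527
gripper_force: 30.0
```

jog_arm --rows '[[[0,0,0.004,0],[0,0,0.004,0],[0,0,0,0]]]'

```text
time_s: 18.42
tcp_pos: [0.5057, 0.1694, 0.1923]
ee_rot: [[0.93, 0.369, -0.001], [0.369, -0.93, -0.001], [-0.001, 0.0, -1.0]]
wrist_force: [0.6, -0.5, -2.1]
gripper_width: 0.526
gripper_force: 30.0
```

Free of contact; I go down to mid-flat and then approach the flat.

jog_arm --rows '[[[0,0,0.006,0],[0,0,0.006,0],[0,0,0.0055,0],[0,0,0,0],[-0.0008,0,0,0],[-0.0008,0,0,0],[0,0,0,0]]]'

```text
time_s: 19.3
tcp_pos: [0.5044, 0.1689, 0.1755]
ee_rot: [[0.93, 0.369, 0.0], [0.369, -0.93, 0.0], [0.0, -0.0, -1.0]]
wrist_force: [0.2, 0.1, -1.9]
gripper_width: 0.524
gripper_force: 30.0
```

jog_arm --rows '[[[-0.0006,0,0,0],[-0.0006,0,0,0],[0,0,0,0]]]'

```text
time_s: 19.68
tcp_pos: [0.5034, 0.1686, 0.1754]
ee_rot: [[0.929, 0.369, 0.001], [0.369, -0.929, 0.0], [0.001, -0.0, -1.0]]
wrist_force: [-0.2, 0.4, -1.8]
gripper_width: 0.525
gripper_force: 30.0
```

jog_arm --rows '[[[-0.0006,0,0,0],[-0.0004,0,0,0],[0,0,0,0]]]'

```text
time_s: 20.05
tcp_pos: [0.5032, 0.1685, 0.1755]
ee_rot: [[0.929, 0.369, 0.002], [0.369, -0.929, 0.001], [0.002, -0.0, -1.0]]
wrist_force: [5.5, 0.6, -4.8]
gripper_width: 0.526
gripper_force: 30.0
```

jog_arm --rows '[[[-0.0005,0,0,0],[0,0,0,0]]]'

```text
time_s: 20.3
tcp_pos: [0.503, 0.1685, 0.1755]
ee_rot: [[0.929, 0.369, 0.003], [0.369, -0.929, 0.001], [0.003, -0.0, -1.0]]
wrist_force: [5.5, 1.0, -4.6]
gripper_width: 0.526
gripper_force: 30.0
```

Contact: about 6 N on the screw tip. I check it in one picture.

```bash
python3 - <<'E'
from h import *
a=save('wrist','w5');b=save('scene','s5')
s=sense();R=s['ee_rot'];T=s['tcp_pos'];print(T,s['time_s'],s['wrist_force'],s['moment'],np.degrees(np.arctan2(R[1,0],R[0,0])))
p=proj(M('s5'),[.505,.1685,.115]);x,y=(p-[40,60]).astype(int)
c=np.zeros((600,800,3),np.uint8);c[:450,:400]=cv2.resize(a[197:287,215:295],None,fx=5,fy=5,interpolation=cv2.INTER_CUBIC)
c[:,400:]=cv2.resize(b[y:y+120,x:x+80],None,fx=5,fy=5,interpolation=cv2.INTER_CUBIC);out(c,'w5')
E
```

```text
[0.50305469 0.16853417 0.17554143] 20.4 [ 7.69306289  1.01855833 -5.38861154] [ 0.09247363 -1.58699065 -0.03286465] 21.661500543497823
```

View pics/w5.png

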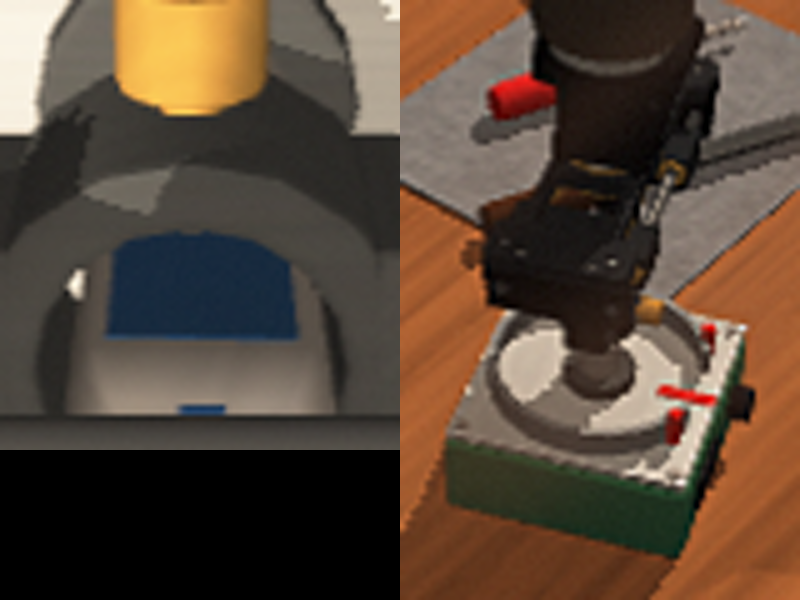

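The left half shows the collar level round the shaft with the blue flat square to the screw; the right half shows the screw pointing through the notch. I let it settle and check that it holds.

jog_arm --rows '[[[0,0,0,0],[0,0,0,0],[0,0,0,0],[0,0,0,0],[0,0,0,0],[0,0,0,0]]]'

```text
time_s: 21.15
tcp_pos: [0.5031, 0.1685, 0.1755]
ee_rot: [[0.929, 0.369, 0.003], [0.369, -0.929, 0.001], [0.003, -0.0, -1.0]]
wrist_force: [5.6, 0.5, -4.8]
gripper_width: 0.524
gripper_force: 30.0
```

Steady at about 5–6 N; handing in.

```bash
python3 -c "
from h import *
print(finish_job())"
```

```text
the job is handed in; nothing more can be done
None
```

The job is handed in at about 21 s: the flat was turned to face the notch, and the collar is held level about halfway along it with the screw tip pressing on the flat at about 6 N (the judge's result was not shown).

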